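Set the tailstock and hold a spindle blank between the lathe centres

TASK

On the small wood lathe, turn the round feed knob little by little until the tailstock's pointer lines up with the brass index, leaving the index where it is. Then lift the half-turned wooden spindle off its V-block cradle and hold it level and still between the two centre points, in line with them and about midway, thick end towards the headstock, touching neither. Finish while still holding it there in the air; do not push the wax tin, chisel or offcut about.

Things in the scene. Friction and masses are not known exactly. Their poses are not given: they have to be found in the camera images.
- lathe: Small bench lathe, fixed. Origin on the bench under the bed's middle; y along the lathe axis from tailstock to headstock, x across, away from the robot. Blue bed 510 x 70 mm, top 60 mm above the bench. White headstock at y 155 to 255 mm, 192 mm high. White tailstock on the -y half, 60 mm wide, 176 mm high, slides along y. Index ledge on the +x side, feed knob on a bracket on the -x side.
- lathe_axis (a point): Point on the lathe axis above the bed's middle, 150 mm above the bench; axes as lathe.
- drive_tip (a point): Point of the headstock's centre (a small steel cone, 12 mm across its base), on the lathe axis, 150 mm above the bench; it points to the lathe's -y. It does not move on the lathe.
- tail_tip (a point): Point of the tailstock's centre (small steel cone), on the lathe axis, 150 mm above the bench, pointing to the lathe's +y; it slides with the tailstock. The gap between the two points is 215 mm at the start and 183 to 201 mm once the pointer is at the index.
- pointer_tip (a point): Tip of the dark steel pointer on the tailstock's foot, on the +x side of the lathe, 64 mm above the bench; it slides along the lathe's y with the tailstock. Axes as lathe.
- index_tip (a point): Tip of the brass index on the ledge, facing the pointer tip 2 mm away in the lathe's x, 64 mm above the bench. Lined up: both tips at the same place along the lathe's y. It starts 14 to 32 mm to the +y side of the pointer. The index sits tight and is left where it is. Axes as lathe.
- feed_knob (a joint): Angle of the round black feed knob about its upright axis, rad, 0 at the start, growing anticlockwise seen from above; limits -0.4 and 4.6. Its pinion and rack move the tailstock 10 mm per rad, towards the headstock (lathe's +y) as the angle grows. Friction 0.06 N m, no spring: it stays where it is left.
- knob_grip (a point): Centre of the knob, on its upright axis, 78 mm above the bench. The knob is a cylinder 44 mm in diameter, from 62 to 92 mm above the bench, over a rack bar and a bracket; the tailstock's near face is 70 mm away in the lathe's x. The point stays put as the knob turns; its axes turn with the knob.
- spindle_balance (a point): Balance point of the wooden spindle, on its axis, 60 mm above the bench in the cradle. Round bar 160 mm long, 70 to 160 g: thick end 44 mm in diameter over 40 mm, the rest 28 mm. y axis along it towards the thick end, x across. This point is on the 28 mm part, 64 mm from the thick end's face, 96 mm from the thin one's. Thick end starts towards the headstock's side (+y).
- thick_end (a point): Centre of the spindle's thick end face.
- thin_end (a point): Centre of the spindle's thin end face.
- spindle: The spindle itself; origin and axes as spindle_balance.
- cradle: Plywood cradle, fixed: board 70 x 180 x 12 mm with two 90-degree V-blocks 16 mm thick carrying the spindle, centred 44 mm towards +y and 66 mm towards -y of the origin, tops 60 mm above the bench. Origin on the bench, within 8 mm of below the balance point; y along the spindle. Between the V-blocks: 94 mm of free room along y, down to the board.
- wax_tin: Bystander: round closed metal tin, 70 mm in diameter, 50 mm high, origin under its centre.
- chisel: Bystander: turning chisel lying on the bench, about 300 mm long along its x, 26 mm high, origin under the ferrule.
- offcut: Bystander: wooden offcut 90 by 45 by 45 mm lying off the tailstock end of the lathe, origin under its centre.
Things that resemble listed ones, but are neither listed nor needed, are in the scene too. What is shaped like the spindle but pink or red is not meant. There is more than one size of the cradle; the one meant has the size given above.

How it is judged:
By the outcome, as a careful person would: the job done as asked, in the order asked, and still so for the second after the job is handed in, while the arm keeps its last pose, push and grip.
It also fails if it takes over 72 s, if anything falls off the work surface, if the arm or the gripper's body presses on something with over 40 N, if the wrist force passes 120 N, or if a joint passes its speed limit or range.

ROBOT

A 7-joint arm with a two-finger parallel gripper is mounted at the origin on the work surface. World frame = base frame: x ahead of the robot, y to its left, z up, the work surface at z = 0. Lengths are in m, angles in rad, forces in N, time in s.
With the tool pointing down it reaches from about 0.35 to 0.9 m from the base axis. Payload 19.9 kg.
Tool frame: the origin (TCP) lies between the finger pads; the fingertips stand 19 mm ahead of it and the grasp point (between the pads) is the TCP; z points along the fingers, y is the line along which they close (so a half turn about z gives the same grasp; the last joint's range is limited). The gripper opens to 94 mm and grips with 3 to 60 N. Pads are 16 mm wide; open, the fingers measure 119 mm over their backs; the gripper's body (75 mm by 177 mm) begins 78 mm behind the grasp point.
Start: joints at [1.24, 0.417, -0.01, 1.614, 0.005, 1.111, -0.053], TCP at [0.179, -0.599, 0.193] pointing down, gripper open.
Joint ranges: [-2.81, 2.81], [-0.39, 2.02], [-1.27, 1.25], [0.06, 2.57], [-1.19, 4.33], [0.19, 2], [-2.82, 2.82]. Speed limits (rad/s): [1.89, 1.89, 2.39, 2.39, 3.01, 3.01, 3.01].

INTERFACE

Orientations are given as a 3x3 rotation matrix whose columns are the frame's x, y, z axes.
In Python, from rig import robot gives the robot as it stands. Calls block until the motion is done:
- robot.move_ptp(position, orientation): joint-space move of the TCP to a pose.
- robot.move_linear(position, velocity=0.15, frame=None, threshold=None): straight line of the TCP; frame=None keeps the orientation; velocity is the mean speed in m/s. With threshold (N) it stops when the force on the tool has changed by that much, and returns True; else False.
- robot.goto_joints(angles): joint-space move.
- robot.gripper_to(opening): finger opening in m; the grip force is fixed at half the most; returns when the fingers have stopped.
- robot.pause(seconds).
- robot.ik(position, orientation): joint angles nearest the present ones, or None.
- robot.get_state(): the state.
- robot.grab_frame(name): name is "side" or "top" or "wrist"; returns the picture (384x512x3 uint8, red, green, blue); there is no depth.
- robot.camera_info(name): a dict with "fx", "fy", "cx", "cy" (pixels), "rvec" (rotation vector, rad) and "tvec" (3), from world to camera coordinates, as OpenCV has them. Camera axes: x right, y down, z forward; pixel columns grow to the right and rows downward; lengths in m; the calibration is good to about 2 mm. A picture is of the moment at which its call begins: read the wrist's pose just before it. camera_info takes no time and is no camera call; for the wrist camera it gives the pose at the moment of the call.
A pose or a line that the arm cannot do raises robot.PlanningError and nothing moves.
- robot.sign_off(): hands the job in; it is judged then, once.
The state is a dict: "time": time; "qpos": joint angles; "joint_vel": joint speeds; "effort": joint torques, N m; "ee_pos": TCP position; "tool_rot": TCP orientation; "force": force on the tool from outside, world axes, zero at the start; "moment": the same for the moment, N m; "opening": finger opening in m; "grasp_force": force on a finger pad.
Only numpy, scipy, OpenCV 4.12 (cv2) and the standard library are available. Lean on these libraries where they do the work, as an engineer would, in place of code of your own. Each camera call takes 0.05 s, during which the arm holds its last target. There are 200 camera calls.

## Working session

There is one attempt and no reset: what is moved stays moved. The work goes in short steps, each a Python script; the robot and the scene stay as the last script left them, time stands still between calls to the robot, and variables do not carry over. Pictures are saved under pics/ and viewed, at most 10 in all, crops included, and the job is handed in when it is done.

```bash
mkdir -p pics; cat > h.py <<'E'
import numpy as np, cv2
from rig import robot
def ray(info,px):
    R=cv2.Rodrigues(np.array(info['rvec'],float))[0]; t=np.array(info['tvec'],float).ravel()
    c=-R.T@t; d=R.T@np.array([(px[0]-info['cx'])/info['fx'],(px[1]-info['cy'])/info['fy'],1]); return c,d
def atz(info,px,z):
    c,d=ray(info,px); return c+d*(z-c[2])/d[2]
def proj(info,P):
    K=np.array([[info['fx'],0,info['cx']],[0,info['fy'],info['cy']],[0,0,1]])
    return cv2.projectPoints(np.array(P,float).reshape(-1,3),np.array(info['rvec'],float),np.array(info['tvec'],float),K,None)[0].reshape(-1,2)
def save(n,im,box=None,s=1):
    if box: im=im[box[1]:box[3],box[0]:box[2]]
    cv2.imwrite('pics/'+n,cv2.resize(im[:,:,::-1],None,fx=s,fy=s,interpolation=cv2.INTER_CUBIC))
E
python3 - <<'E'
from h import *
a=robot.grab_frame('side');b=robot.grab_frame('top')
np.save('pics/side.npy',a);np.save('pics/top.npy',b)
save('top1.png',b,None,1.56);save('side1.png',a,None,1.56)
for n in('side','top'):
    i=robot.camera_info(n);print(n,i,ray(i,(256,192)))
E
```

```text
side {'fx': 363.16755307230676, 'fy': 363.16755307230676, 'cx': 261.33797608106573, 'cy': 194.42982185121275, 'rvec': array([ 0.97345673, -2.35441627,  1.1837497 ]), 'tvec': array([0.447198  , 0.24648   , 1.05595455])} (array([-0.16497072,  0.81636545,  0.82589985]), array([ 0.57074501, -0.56641916, -0.59471024]))
top {'fx': 495.02956701607934, 'fy': 495.02956701607934, 'cx': 261.23095199175185, 'cy': 185.95373889566233, 'rvec': array([ 2.13834412, -2.14780048,  0.17868064]), 'tvec': array([0.14620282, 0.50938997, 1.79680819])} (array([0.22130903, 0.16016546, 1.85330581]), array([ 0.1452032 ,  0.00178436, -0.98953205]))
```

View pics/top1.png

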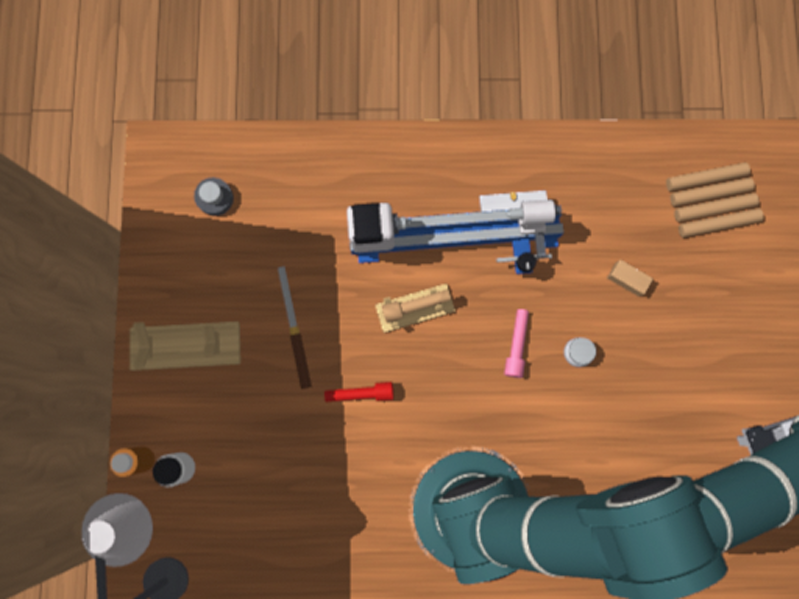

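View pics/side1.png

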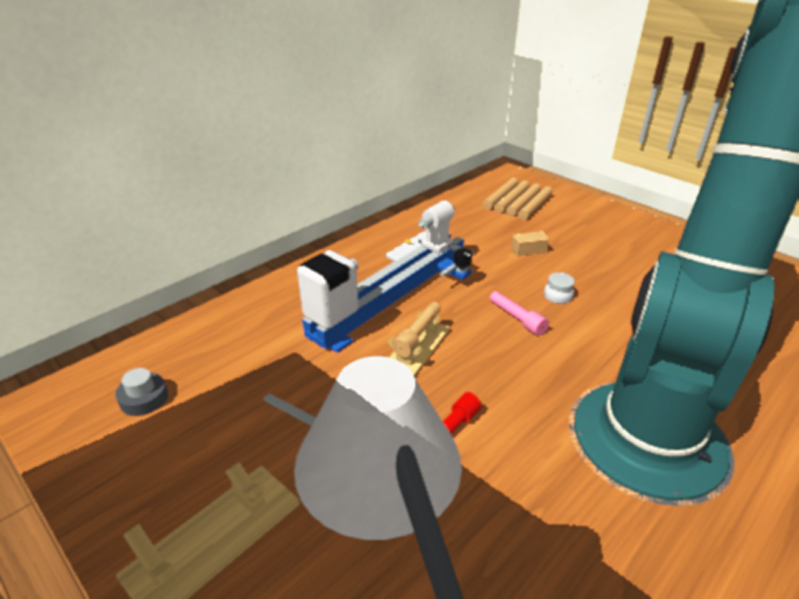

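Top view candidates: wooden spindle in the small cradle (415,306), against the pink (517,343) and red (360,392) look-alikes and the big empty cradle (185,345). The feed knob is black and round at (526,262). I choose the wooden spindle and check it in one close crop.

```bash
python3 - <<'E'
from h import *
b=np.load('pics/top.npy');save('c1.png',b,(215,115,370,220),5)
E
```

```text
(no output)
```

View pics/c1.png

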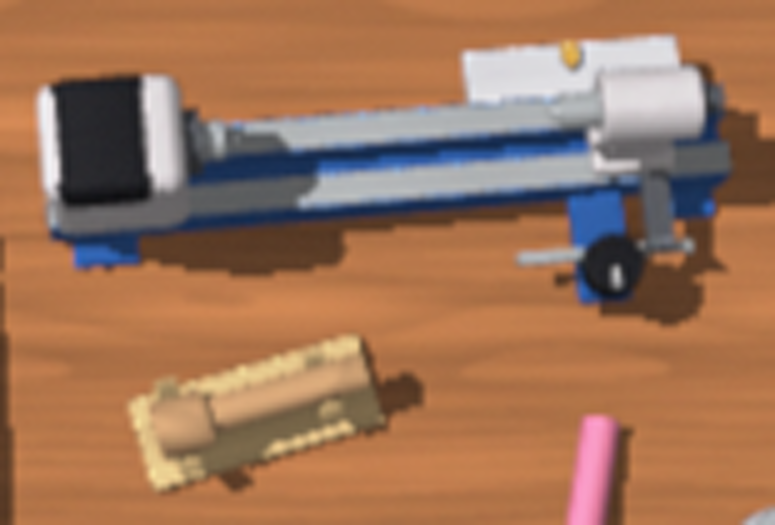

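The crop shows the wooden spindle with its thick end (155,432) and thin end (370,373), in the small cradle. The knob is at (612,264), the drive tip near (230,138), the tail tip near (555,108) and the brass index at (571,55).

```bash
python3 - <<'E'
from h import *
i=robot.camera_info('top')
for n,p,z in [('knob',(612,264),.092),('drive',(230,138),.15),('tail',(555,108),.15),('idx',(571,62),.064),('thick',(155,432),.065),('thin',(370,373),.065),('hsTL',(40,88),.19),('hsTR',(178,80),.19)]:
    print(n,atz(i,(p[0]/5+215,p[1]/5+115),z).round(4))
print(robot.get_state()['tool_rot'].round(2)); c=robot.camera_info('wrist'); cc,d=ray(c,(c['cx'],c['cy']));print(cc,d,c['fx'])
# z-down poses reachability over knob/lathe
for p in [(.55,-.13,.35),(.5,.1,.35),(.6,0,.4),(.55,-.13,.08),(.65,.0,.15)]:
  for yaw in(0,90):
    a=np.radians(yaw);x=np.array([np.cos(a),np.sin(a),0]);z=np.array([0,0,-1.]);R=np.c_[x,np.cross(z,x),z]
    q=robot.ik(p,R);print(p,yaw,None if q is None else np.round(q,2))
E
```

```text
knob [ 0.5674 -0.1323  0.092 ]
drive [0.6476 0.145  0.15  ]
tail [ 0.6687 -0.0855  0.15  ]
idx [ 0.7266 -0.1108  0.064 ]
thick [0.4493 0.1999 0.065 ]
thin [0.4921 0.0427 0.065 ]
hsTL [0.6735 0.2766 0.19  ]
hsTR [0.6789 0.1811 0.19  ]
[[ 0.96  0.29 -0.  ]
 [ 0.29 -0.96  0.  ]
 [-0.   -0.   -1.  ]]
[ 0.24338776 -0.57965078  0.38421964] [-0.22044261 -0.06482112 -0.97324369] 345.58990971032597
(0.55, -0.13, 0.35) 0 [ 0.51  0.23 -0.41  1.53  0.09  1.4  -1.47]
(0.55, -0.13, 0.35) 90 [ 0.67  0.25 -0.61  1.53  0.14  1.41  0.05]
(0.5, 0.1, 0.35) 0 [ 0.6   0.18 -0.97  1.65  0.15  1.39 -1.97]
(0.5, 0.1, 0.35) 90 [ 0.59  0.18 -0.97  1.65  0.15  1.39 -0.39]
(0.6, 0, 0.4) 0 [ 0.43  0.32 -0.65  1.35  0.19  1.54 -1.77]
(0.6, 0, 0.4) 90 [ 0.51  0.34 -0.77  1.35  0.23  1.55 -0.24]
(0.55, -0.13, 0.08) 0 [ 0.42  0.46 -0.31  1.85  0.18  0.85 -1.55]
(0.55, -0.13, 0.08) 90 [ 0.64  0.51 -0.59  1.85  0.36  0.89 -0.12]
(0.65, 0.0, 0.15) 0 [ 0.28  0.54 -0.46  1.57  0.26  1.09 -1.82]
(0.65, 0.0, 0.15) 90 [ 0.46  0.61 -0.73  1.57  0.43  1.13 -0.37]
```

```bash
cat >> h.py <<'E'
def Rz(deg):
    a=np.radians(deg);x=np.array([np.cos(a),np.sin(a),0]);z=np.array([0,0,-1.]);return np.c_[x,np.cross(z,x),z]
import pickle
def shot(n,cam='wrist'):
    robot.pause(.15); i=robot.camera_info(cam); im=robot.grab_frame(cam); pickle.dump((i,im),open(f'pics/{n}.pkl','wb')); return i,im
def load(n): return pickle.load(open(f'pics/{n}.pkl','rb'))
E
python3 - <<'E'
from h import *
robot.move_ptp((.5,-.1,.36),Rz(90)); robot.move_ptp((.46,.11,.28),Rz(105))
i,m=shot('B')
robot.move_ptp((.56,-.1,.36),Rz(0)); robot.move_ptp((.69,-.12,.26),Rz(0))
j,n=shot('A')
save('AB.png',np.vstack([m,n]),None,.78)
print(robot.get_state()['time'])
save('A.png',n,None,1.56); save('B.png',m,None,1.56)
E
```

```text
5.6583
```

View pics/A.png

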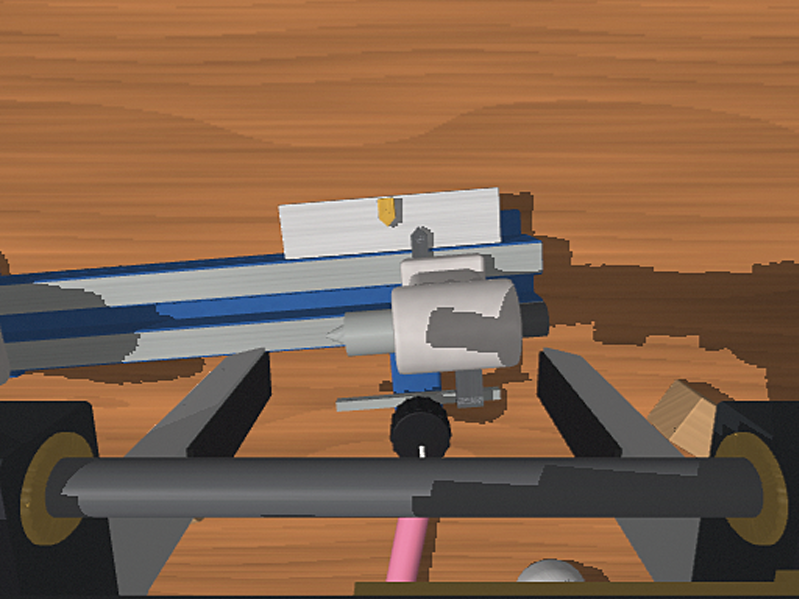

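View pics/B.png

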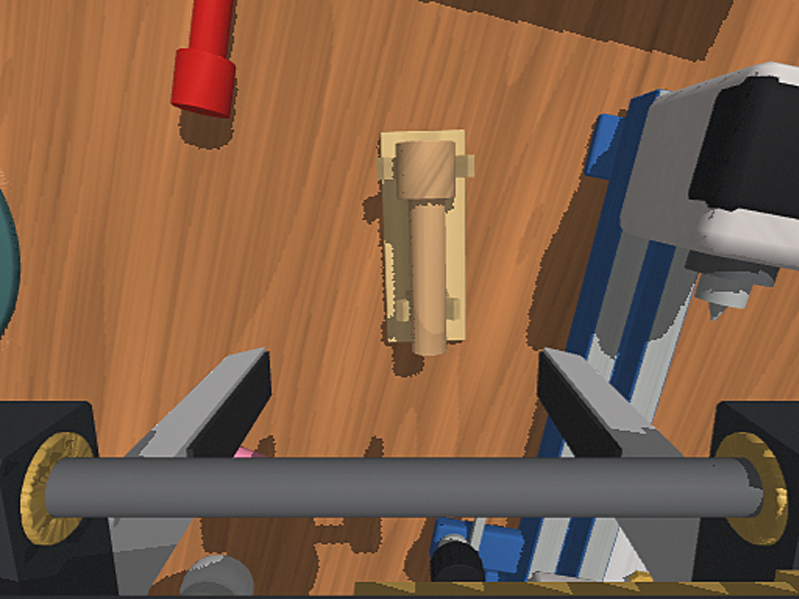

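A shows the index tip (389,226), pointer tip (421,228), tail tip (331,331) and knob (420,430). B shows the thick end edge (425,141), neck (428,203), thin end (430,354) and drive tip (716,319).

```bash
python3 - <<'E'
from h import *
s=1.56
a,_=load('A');b,_=load('B')
for n,i,p,z in [('idx',a,(389,227),.064),('ptr',a,(421,228),.064),('tail',a,(331,331),.15),('knobtop',a,(420,435),.092),('knobL',a,(390,432),.092),('knobR',a,(450,432),.092),
 ('drive',b,(716,319),.15),('thickface',b,(425,141),.082),('thickmid',b,(426,175),.06),('neck',b,(428,204),.06),('thinmid',b,(429,240),.06),('thinmid2',b,(430.5,330),.06),('thinend',b,(430,354),.05)]:
    print(n,atz(i,(p[0]/s,p[1]/s),z).round(4))
print(ray(a,(0,0))[0],ray(b,(0,0))[0])
E
```

```text
idx [ 0.7245 -0.1095  0.064 ]
ptr [ 0.7238 -0.1325  0.064 ]
tail [ 0.671  -0.0774  0.15  ]
knobtop [ 0.5758 -0.1322  0.092 ]
knobL [ 0.5782 -0.1103  0.092 ]
knobR [ 0.5782 -0.1541  0.092 ]
drive [0.6536 0.1414 0.15  ]
thickface [0.4531 0.2017 0.082 ]
thickmid [0.4607 0.1802 0.06  ]
neck [0.4678 0.1602 0.06  ]
thinmid [0.4758 0.1343 0.06  ]
thinmid2 [0.4961 0.0658 0.06  ]
thinend [0.5024 0.0434 0.05  ]
[ 0.75685368 -0.11959263  0.45468472] [0.44502179 0.17288809 0.47243598]
```

```bash
python3 - <<'E'
from h import *
robot.move_ptp((.569,-.132,.22),Rz(-20)); robot.gripper_to(.075)
print(robot.move_linear((.569,-.132,.103),.12,threshold=8))
s=robot.get_state();print(s['time'],s['ee_pos'],s['force'].round(1),s['moment'].round(2))
robot.gripper_to(.03); s=robot.get_state();print(s['time'],s['ee_pos'],s['opening'],s['grasp_force'],s['force'].round(1),s['moment'].round(2))
for k in range(4):
    robot.move_ptp((.569,-.132,.103),Rz(-20+10*(k+1))); s=robot.get_state();print(s['time'],s['ee_pos'].round(4),s['force'].round(1),s['moment'].round(2),s['qpos'][6])
E
```

```text
False
7.875 [ 0.56943309 -0.13206605  0.10371863] [-0.1 -0.4  0.6] [0.1 0.  0. ]
8.7167 [ 0.56898606 -0.1319737   0.10297815] 0.030140140354270414 0.0 [-0.3  0.7 -0.6] [ 0.04  0.01 -0.03]
9.0 [ 0.569  -0.1321  0.1029] [-0.  -0.5  1.6] [0.03 0.07 0.02] -1.8052216665923786
9.2833 [ 0.5689 -0.1321  0.1029] [ 0.7 -0.3  0.9] [ 0.07 -0.02  0.02] -1.6522526868268006
9.5583 [ 0.5689 -0.132   0.1029] [-0.  -0.4  0.4] [-0.07 -0.01  0.04] -1.4982851855733534
9.8333 [ 0.5689 -0.132   0.1029] [0.1 0.7 0.1] [-0.04 -0.04 -0.03] -1.3438897352474788
```

```bash
python3 - <<'E'
from h import *
i,m=shot('C');j,n=shot('Ct','top')
print(proj(i,[(.569,-.132,.092),(.569,-.132,.084)]),proj(j,[(.569,-.132,.092)]))
save('C.png',np.hstack([cv2.resize(m[150:384],(512,234)),np.zeros((234,0,3),np.uint8)]),None,1.56)
E
```

```text
[[258.13965712 227.47365816]
 [258.15868154 223.50895633]] [[337.29902256 167.35906552]]
```

View pics/C.png

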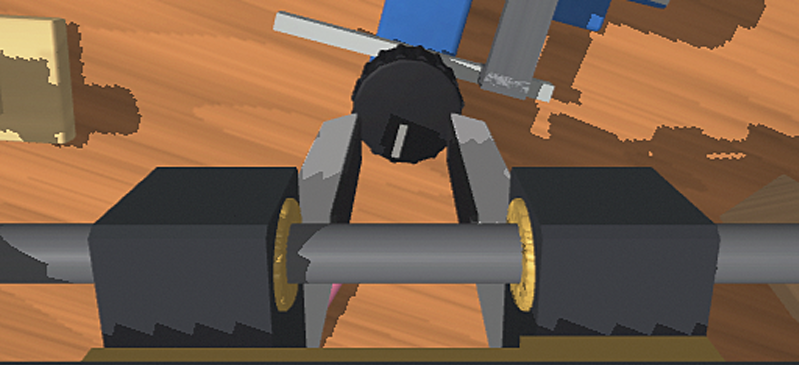

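```bash
python3 - <<'E'
from h import *
i,_=load('A')
for dx in(-8,0,8):
  for zt in (-19,0,19):
    print(dx,zt,(proj(i,[(.69+dx/1e3,-.12+.047,.26+zt/1e3),(.69+dx/1e3,-.12-.047,.26+zt/1e3)])*1.56).round(0).tolist())
i,_=load('C');R=Rz(20)
print(robot.get_state()['tool_rot'].round(2).tolist())
for dx in(-8,0,8):
  for zt in(-19,0,19):
    print(dx,zt,((proj(i,[np.array([.569,-.132,.103+zt/1e3])+R[:,0]*dx/1e3+R[:,1]*s*.015 for s in(1,-1)])-[0,150])*1.56).round(0).tolist())
print(atz(i,(407/1.56,110/1.56+150),.092))
E
```

```text
-8 -19 [[291.0, 365.0], [516.0, 365.0]]
-8 0 [[281.0, 381.0], [527.0, 382.0]]
-8 19 [[269.0, 401.0], [539.0, 401.0]]
0 -19 [[290.0, 346.0], [517.0, 347.0]]
0 0 [[280.0, 361.0], [528.0, 362.0]]
0 19 [[268.0, 379.0], [540.0, 380.0]]
8 -19 [[289.0, 328.0], [518.0, 328.0]]
8 0 [[279.0, 341.0], [529.0, 341.0]]
8 19 [[267.0, 357.0], [541.0, 358.0]]
[[0.94, 0.34, 0.0], [0.34, -0.94, 0.0], [0.0, 0.0, -1.0]]
-8 -19 [[439.0, 133.0], [367.0, 133.0]]
-8 0 [[442.0, 150.0], [363.0, 150.0]]
-8 19 [[446.0, 170.0], [359.0, 171.0]]
0 -19 [[439.0, 115.0], [366.0, 115.0]]
0 0 [[443.0, 130.0], [363.0, 130.0]]
0 19 [[447.0, 149.0], [359.0, 149.0]]
8 -19 [[440.0, 96.0], [366.0, 96.0]]
8 0 [[443.0, 110.0], [362.0, 110.0]]
8 19 [[447.0, 126.0], [358.0, 127.0]]
[ 0.57379539 -0.13207993  0.092     ]
```

The fingertips sit higher than I assumed, so the pads closed above the knob. I'll step down until they meet it, at a yaw that keeps the body clear of the tailstock.

```bash
python3 - <<'E'
from h import *
robot.gripper_to(.056); robot.move_ptp((.573,-.132,.103),Rz(-20))
for z in (.095,.087,.08,.074):
    hit=robot.move_linear((.573,-.132,z),.08,threshold=6)
    robot.gripper_to(.036)
    s=robot.get_state();print(z,hit,round(s['time'],2),s['ee_pos'].round(4),s['opening'],s['grasp_force'],s['force'].round(1),s['moment'].round(2))
    if s['opening']>.04 or hit: break
    robot.gripper_to(.056)
E
```

```text
0.095 False 12.28 [ 0.5731 -0.132   0.0951] 0.03624877249895783 0.0 [0.5 0.1 0.8] [-0.01 -0.01  0.  ]
0.087 False 13.57 [ 0.573  -0.132   0.0871] 0.03611589610596301 0.0 [-0.3 -0.4 -0.7] [ 0.08  0.04 -0.02]
0.08 False 14.88 [ 0.573 -0.132  0.08 ] 0.03595025098117117 0.0 [0.4 0.8 0.1] [ 0.1  -0.01 -0.02]
0.074 False 16.02 [ 0.5728 -0.1327  0.0741] 0.042549688638333354 29.99944120645523 [-2.  -5.7  1.3] [-1.08  0.61  0.03]
```

```bash
python3 - <<'E'
from h import *
i,m=shot('D'); save('D.png',m,(90,110,430,330),2.3)
R=Rz(-20);T=robot.get_state()['ee_pos']
for dx in(-8,8):
  for zt in(-19,0,19):
    print(dx,zt,((proj(i,[T+[0,0,zt/1e3]+R[:,0]*dx/1e3+R[:,1]*s*.0212 for s in(1,-1)])-[90,110])*2.3).round(0).tolist())
E
```

```text
-8 -19 [[466.0, 288.0], [314.0, 288.0]]
-8 0 [[473.0, 313.0], [308.0, 313.0]]
-8 19 [[481.0, 343.0], [300.0, 343.0]]
8 -19 [[467.0, 233.0], [313.0, 233.0]]
8 0 [[474.0, 253.0], [306.0, 253.0]]
8 19 [[483.0, 278.0], [298.0, 278.0]]
```

View pics/D.png

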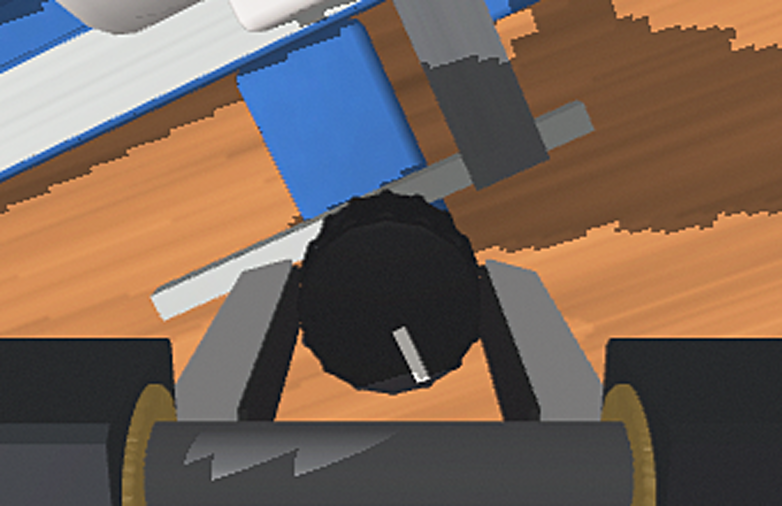

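D shows the pads on the knob rim with the knob centred at (391,307), but only shallowly gripped. So the tips sit about 15 mm behind the reported TCP, and I'll use a tool offset of about −34 mm. I'll grip lower and turn in small steps.

```bash
cat > turn.py <<'E'
from h import *
def turn(y0,dy,P=(.573,-.1327),z=.065):
    robot.gripper_to(.060); robot.move_ptp((*P,z+.045),Rz(y0)); robot.move_linear((*P,z),.1,threshold=10)
    robot.gripper_to(.036); s=robot.get_state();print('grip',s['time'],s['ee_pos'].round(4),s['opening'],s['force'].round(1),s['moment'].round(2))
    n=int(np.ceil(abs(dy)/12))
    for k in range(n):
        robot.move_ptp((*P,z),Rz(y0+dy*(k+1)/n)); s=robot.get_state()
        print(round(s['time'],1),s['force'].round(1),s['moment'].round(2),s['ee_pos'].round(4)[:2])
        if np.linalg.norm(s['force'])>30: print('stop');break
    robot.gripper_to(.060); robot.move_linear((*P,z+.06),.2)
def look(n):
    robot.move_ptp((.62,-.12,.3),Rz(0)); robot.move_ptp((.69,-.12,.26),Rz(0)); return shot(n)
E
python3 - <<'E'
from turn import *
turn(-20,np.degrees(2.29))
i,m=look('E'); save('E.png',m,(160,100,380,300),3)
print(robot.get_state()['time'])
E
```

```text
grip 17.9917 [ 0.5733 -0.133   0.0655] 0.043051992980690026 [-1.5 -1.7  5.1] [-0.2   0.37 -0.01]
18.3 [-1.2  0.3  7.3] [0.11 0.35 0.02] [ 0.5733 -0.1327]
18.6 [-0.7  2.6  6.8] [ 0.48  0.34 -0.03] [ 0.5733 -0.1323]
18.9 [-1.7  3.6  7.5] [0.95 0.48 0.06] [ 0.5733 -0.132 ]
19.2 [-3.3  4.3  8.9] [1.29 0.78 0.02] [ 0.5731 -0.1317]
19.5 [-4.1  6.8 10.7] [1.57 1.19 0.03] [ 0.573  -0.1314]
19.8 [-6.2  7.2 11.6] [1.72 1.64 0.01] [ 0.5727 -0.1312]
20.1 [-8.7  8.6 13.5] [ 1.97  2.15 -0.01] [ 0.5725 -0.131 ]
20.4 [-10.9   9.8  16.1] [2.06 2.79 0.05] [ 0.5722 -0.131 ]
20.7 [-12.7   8.6  17.9] [2.03 3.35 0.01] [ 0.5719 -0.1309]
21.0 [-15.7   7.9  20.1] [1.91 3.98 0.08] [ 0.5715 -0.1309]
21.3 [-17.3   7.6  21.8] [1.83 4.53 0.03] [ 0.5713 -0.131 ]
24.3917
```

View pics/E.png

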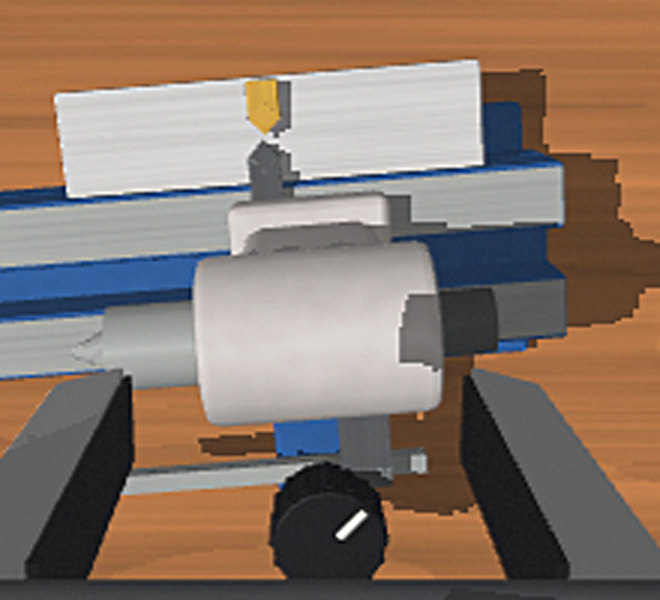

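E shows index tip (264,134) and pointer tip (263,141), within about a millimetre. One closer look from straight above to confirm.

```bash
python3 - <<'E'
from h import *
robot.move_ptp((.75,-.12,.30),Rz(180)); robot.move_linear((.80,-.12,.11),.25)
i,m=shot('F'); u,v=proj(i,[(.7245,-.1095,.064)])[0]; print(u,v,robot.get_state()['time'])
x,y=int(u)-45,int(v)-40; print(x,y); save('F.png',m,(x,y,x+90,y+70),8)
robot.move_linear((.77,-.12,.30),.3)
E
```

```text
274.16809121372046 97.64647891143993 28.15
229 57
```

View pics/F.png

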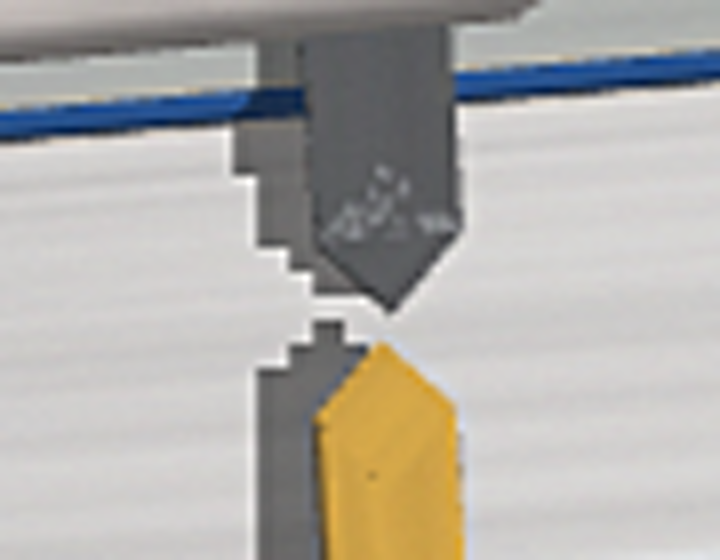

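F: pointer tip (390,312), index tip (383,342); the pointer is about 0.7 mm too far towards the headstock. I'll turn back 0.07 rad, then pick up the spindle.

```bash
python3 - <<'E'
from turn import *
robot.move_ptp((.62,-.12,.26),Rz(0))
turn(-8,-4.)
robot.move_ptp((.50,.0,.25),Rz(90)); robot.gripper_to(.06)
yaw=106.9
robot.move_ptp((.473,.1415,.10),Rz(yaw)); print(robot.move_linear((.473,.1415,.026),.1,threshold=8))
f0=robot.get_state()['force'][2]
robot.gripper_to(.015); s=robot.get_state();print('grip',s['time'],s['ee_pos'].round(4),s['opening'],s['grasp_force'],s['force'].round(1),s['moment'].round(2))
if s['opening']>.02:
    robot.move_linear((.473,.1415,.21),.15); s=robot.get_state();print(s['time'],s['opening'],s['force'].round(1),s['moment'].round(2),f0)
i,_=load('E');print('tail',atz(i,(70/3+160,350/3+100),.15),atz(i,(264/3+160,134/3+100),.064))
E
```

```text
grip 33.45 [ 0.5734 -0.1327  0.0655] 0.04345725212806575 [-0.2  0.2  6.5] [ 0.12  0.23 -0.04]
33.7 [-0.3 -0.7  6.9] [-0.06  0.26 -0.13] [ 0.5733 -0.1328]
False
grip 38.6417 [0.4704 0.1405 0.0256] 0.027441749164448134 30.000654458999634 [-17.8  -6.3  14.8] [-1.36  3.95 -0.03]
40.0167 0.027782392779576767 [-1.  -0.4 -1.8] [-0.06 -0.08  0.  ] 0.541491912177956
tail [ 0.66681196 -0.05128325  0.15      ] [ 0.72510863 -0.10812981  0.064     ]
```

```bash
python3 - <<'E'
from h import *
Y=94.7
robot.move_ptp((.56,.09,.23),Rz(100)); robot.move_ptp((.6594,.0623,.22),Rz(Y)); robot.move_linear((.6594,.0623,.165),.1)
i,m=shot('G'); j,n=shot('Gt','top'); s=robot.get_state();print(s['time'],s['ee_pos'],s['opening'],s['force'].round(1))
R=Rz(Y)
print('drive',proj(i,[(.653,.1425,.15)]),'thick',proj(i,[s['ee_pos']+[0,0,.034]+R[:,0]*.064]), proj(i,[s['ee_pos']+[0,0,.056]+R[:,0]*.064]))
c=np.vstack([cv2.resize(m[0:230],None,fx=1.56,fy=1.56),cv2.resize(n[120:180,215:371],(799,307))[:240,:]]) if 0 else cv2.resize(m,None,fx=1.56,fy=1.56)
save('G.png',c)
E
```

```text
42.1 [0.65949478 0.06232131 0.16519203] 0.027045962779957813 [ 0.2  0.  -1.6]
drive [[256.04152786  89.97881232]] thick [[255.17652533 120.56778894]] [[254.69485476 121.47927975]]
```

View pics/G.png

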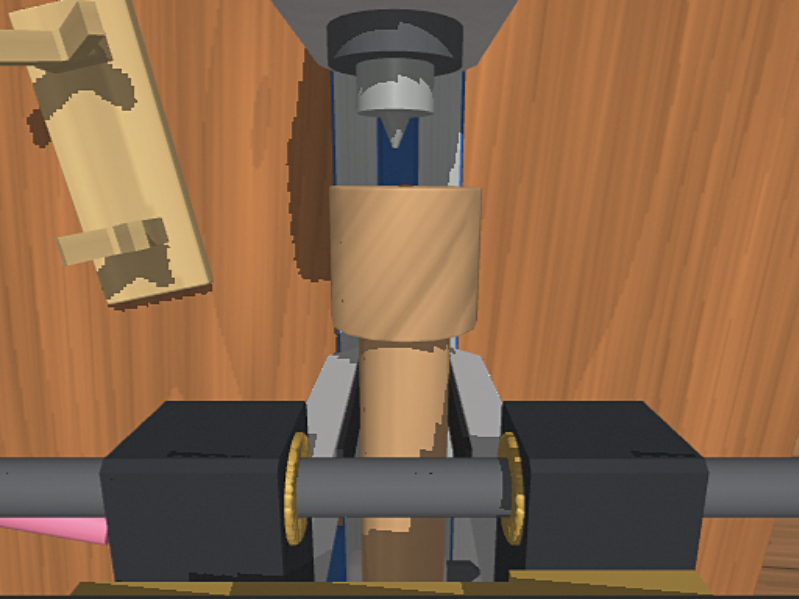

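G shows the drive tip (397,149), the thick end's edge (406,187) and the spindle centreline at about (404.5,460). I'll compute the relative offset.

```bash
python3 - <<'E'
from h import *
i,_=load('G');s=1.56;R=Rz(94.7);T=np.array([.6595,.0623,.1652])
def tl(p,z): return (R.T@(atz(i,(p[0]/s,p[1]/s),z)-T)*1e3).round(1)
print('drive',tl((397,149),.15),atz(i,(397/s,149/s),.15)); zc=.1996
for p in[(406.5,190),(405.5,330),(404,370),(404.5,550)]: print(p,tl(p,zc))
print('face',tl((406,187),zc+.022)); 
for z in(.195,.2,.205):print(z,tl((482,230),z)-tl((331,230),z))
c=ray(i,(0,0))[0];print(c)
# lathe edges: bed right edge / left edge direction using slot
for z,a,b in[(.06,(376,120),(378,183)),(.06,(418,118),(418,183))]: print((tl(a,z)-tl(b,z)))
E
```

```text
drive [77.4 -0.8 15.2] [0.65235476 0.13937151 0.15      ]
(406.5, 190) [ 63.5   2.4 -34.4]
(405.5, 330) [ 21.8   2.2 -34.4]
(404, 370) [  8.9   1.8 -34.4]
(404.5, 550) [-55.3   2.1 -34.4]
face [ 64.6   2.1 -56.4]
0.195 [ 0.1 45.4  0. ]
0.2 [ 0.  43.9  0. ]
0.205 [ 0.1 42.6  0. ]
[0.65538709 0.12869069 0.35782619]
[32.2 -0.7  0. ]
[33.3 -0.2  0. ]
```

```bash
python3 - <<'E'
from h import *
R=Rz(94.7);T=np.array([.6595,.0623,.165])+R[:,0]*-.0035+R[:,1]*-.0029
robot.move_linear(T,.03); T[2]=.1156; print(robot.move_linear(T,.05,threshold=8)); robot.pause(1)
s=robot.get_state();print(T,s['time'],s['ee_pos'].round(4),s['opening'],s['force'].round(1),s['moment'].round(2),abs(s['joint_vel']).max())
# spindle edges (wood colour) along a row through the thick end, and the start row of the thick end
i,m=shot('H');h=cv2.cvtColor(m,cv2.COLOR_RGB2HSV)
for r in(140,150,160):
    print(r,[ (c,h[r,c].tolist()) for c in range(196,324,8)])
print('exp drive',proj(i,[(.6524,.1394,.15)]))
for r in range(78,128,3): print(r,m[r,[250,255,262]].tolist())
E
```

```text
False
[0.65689654 0.05857415 0.1156    ] 44.5417 [0.6569 0.0586 0.1156] 0.027114580962372046 [ 0.5 -0.7 -1. ] [-0.08 -0.1   0.02] 0.0012198121609573755
140 [(196, [13, 146, 91]), (204, [12, 141, 94]), (212, [14, 111, 124]), (220, [15, 113, 153]), (228, [15, 114, 175]), (236, [16, 110, 186]), (244, [15, 116, 203]), (252, [15, 114, 210]), (260, [15, 114, 212]), (268, [15, 116, 208]), (276, [15, 115, 202]), (284, [15, 112, 185]), (292, [15, 113, 185]), (300, [15, 117, 165]), (308, [13, 145, 164]), (316, [13, 150, 178])]
150 [(196, [13, 142, 88]), (204, [13, 143, 93]), (212, [15, 114, 121]), (220, [16, 111, 152]), (228, [15, 111, 172]), (236, [15, 115, 195]), (244, [15, 115, 200]), (252, [15, 112, 209]), (260, [15, 115, 212]), (268, [15, 115, 202]), (276, [15, 114, 193]), (284, [16, 117, 192]), (292, [16, 114, 165]), (300, [15, 113, 172]), (308, [13, 155, 189]), (316, [12, 151, 176])]
160 [(196, [12, 136, 88]), (204, [13, 132, 93]), (212, [15, 104, 123]), (220, [15, 114, 156]), (228, [16, 115, 182]), (236, [16, 116, 193]), (244, [15, 114, 201]), (252, [16, 114, 206]), (260, [15, 117, 202
[... 322 characters left out ...]
, 86], [33, 55, 85]]
87 [[32, 54, 86], [32, 53, 85], [34, 55, 87]]
90 [[35, 53, 85], [35, 54, 86], [31, 53, 84]]
93 [[32, 53, 84], [36, 56, 88], [30, 52, 83]]
96 [[30, 54, 86], [32, 56, 86], [31, 53, 84]]
99 [[32, 54, 85], [31, 54, 86], [32, 53, 85]]
102 [[32, 54, 85], [33, 53, 85], [34, 56, 87]]
105 [[32, 54, 85], [35, 54, 86], [33, 54, 85]]
108 [[32, 53, 85], [33, 53, 85], [35, 55, 87]]
111 [[34, 53, 85], [35, 56, 87], [31, 51, 83]]
114 [[33, 54, 86], [32, 53, 85], [32, 54, 84]]
117 [[26, 51, 84], [25, 53, 89], [25, 52, 91]]
120 [[190, 147, 102], [200, 154, 110], [198, 155, 109]]
123 [[203, 159, 112], [213, 166, 118], [212, 164, 117]]
126 [[204, 158, 113], [218, 171, 120], [214, 168, 117]]
```

```bash
python3 -c "
from rig import robot
print(robot.sign_off())"
```

```text
the job is handed in; nothing more can be done
None
```

I turned the tailstock pointer to the brass index and handed the job in with the spindle held still between the centres; I took no picture of the pointer after its last 0.07 rad correction.

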